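# Switch off the bench supply behind its push-latch flap

### The arm

A 6-joint arm with a two-finger parallel gripper is mounted at the origin on a cart in front of the work surface, level with it; the furniture and walls round the work are solid. World frame = base frame: x ahead of the robot, y to its left, z up, the work surface at z = 0. Lengths are in m, angles in rad, forces in N, time in s.
With the tool pointing down it reaches from about 0.275 to 0.725 m from the base axis. Payload 5.6 kg.
Tool frame: the origin (TCP) lies at the very end of the fingers, on their centre line; the grasp point (between the pads) lies 19 mm behind it; z points along the fingers, y is the direction in which the jaws open and shut (so a half turn about z gives the same grasp; the last joint's range is limited). The gripper opens to 85 mm and grips with 20 to 120 N. Pads are 22 mm wide; open, the fingers measure 114 mm over their backs; the gripper's body (76 mm by 85 mm) begins 54 mm behind the grasp point. The pads swing forward as they close: fully open they stand 13 mm farther back than shut.
Start: joints at [-1.062, 0.255, 0.108, 0, -1.424, -0.285], TCP at [0.122, -0.536, 0.231] pointing down, gripper open.
Joint ranges: [-2.95, 2.95], [-1.21, 1.97], [-1.09, 1.5], [-2.87, 1.71], [-2.94, -0.07], [-3.05, 3.05]. Speed limits (rad/s): [2.57, 2.57, 3.14, 3.14, 3.14, 3.14].

### API

Orientations are given as [roll, pitch, yaw] about the fixed x, y, z axes, in that order (R = Rz(yaw) Ry(pitch) Rx(roll)).
In Python, from bench import * gives the robot as it stands. The module is installed in compiled form; this text tells all that it offers.
- The arm moves only by the shell command python3 -m crank 'ROWS' [FORCE]. ROWS is JSON, a list of rows, each a list of 7 numbers: the turn, a rotation vector about the tool's x, y, z in rad, then the shift along the tool's x, y, z in cm, then the finger opening in cm, from 0 to 8.54. In form: [[ax, ay, az, dx, dy, dz, gripper], ...]. A call has 1 to 8 rows; each row shifts and turns the commanded pose from where the row before left it, along the tool's axes as they then stand; what a row does not reach is not made up. A row lasts 1/10 s, in which the tool goes at most 50 mm and 8.59 degrees, less where a joint would pass 70% of its speed; a pose out of reach is approached as far as the arm can. A call is refused whole if a number of a shift passes 5 or a number of a turn 0.15, either way. A call with a gripper value outside its range is refused whole. The fingers move at their own pace and stop on an object; FORCE is the grip in N (left out, the last holds). Time passes only in rows, so rows that do not move let the fingers close. It gives the time, the measured TCP pose, the force and the opening at its end, in the units of the state.
- sense(): the state, without advancing time (a new reading comes with each control period).
- camera(name): name is "scene" or "top" or "wrist"; returns the picture (400x640x3 uint8, blue, green, red); there is no depth.
- get_calibration(name): a dict with "camera_matrix" (3x3 intrinsics, pixels), "R" (3x3) and "t" (3): a world point X has camera coordinates R X + t. Camera axes: x right, y down, z forward; pixel columns grow to the right and rows downward; lengths in m; the calibration is good to about 2 mm. A picture is of the moment at which its call begins: read the wrist's pose just before it. get_calibration takes no time and is no camera call; for the wrist camera it gives the pose at the moment of the call.
- finish_job(): hands the job in, once; it reports no verdict.
The state is a dict: "time": time; "joints": joint angles; "qvel": joint speeds; "tau": joint torques, N m; "eef_pos": TCP position; "eef_rot": TCP orientation; "force": force on the tool from outside, world axes, zero at the start; "moment": the same for the moment, N m; "finger_gap": opening from 0.0 (shut) to 1.0 (fully open).
Only numpy, scipy, OpenCV 4.12 (cv2) and the standard library are available. Lean on these libraries where they do the work, as an engineer would, in place of code of your own. Each camera call takes 0.05 s, during which the arm holds its last target. There are 200 camera calls.

### The job

Shut down the bench supply for the night: press down on the front of the aluminium flap of the supply box and let go, so that its push latch pops it open; press down the raised near end of the rocker switch inside until it snaps over to off; then push the flap back down and press it home so that it latches shut again. Nothing is to be gripped or lifted: do not pinch the flap between the fingers, and leave the tools and parts around the box where they are.

Things in the scene. Friction and masses are not known exactly. Their poses are not given: they have to be found in the camera images.
- unit: Bench supply box, fixed: grey housing 94 mm deep (its x), 150 mm wide (its y), rim 40 mm above the worktop; a flat mounting ear at each side (180 mm over both). Origin: centre of its underside, on the worktop; x points from its front (towards the robot) to the hinge at the back, z up. Inside, hidden by the flap: three 45 mm square modules (rocker switch, round outlet, data ports), any order.
- flap (a joint): Flap angle, rad: 0 (within 0.015) = shut and latched, 1.75 = fully open, 10 degrees past upright. Push-push latch: each full press to the stop at -0.068 (short of -0.055 may not count), then let go, changes it over once. Latched, it then swings fully open by its spring in about 2 s. Open, it must be swung down against the spring, pressed to the same stop and let go: it comes back to 0 and stays.
- flap_cover: Outer aluminium sheet of the flap, the side to press: 100 mm deep, 162 mm wide, 3 mm thick, with a 9 mm skirt at front and sides; it covers the box. Turns with the flap. Origin on the hinge line, mid width; x from front edge to hinge (sheet from x = -94 to +6 mm), y along the hinge (+-81 mm), outer face at z = +5 mm, z its outward normal. When shut its axes are those of the box.
- flap_lining: The flap's grey inner lining, 80 x 140 x 2 mm, on the underside of the flap; same origin and axes as the outer sheet. Not to be gripped together with the outer sheet.
- flap_press (a point): Good press point on the flap's outer face: mid width, 76 mm in front of the hinge line (18 mm behind the front edge), on a dark 15 x 44 mm rubber press pad; 50 mm above the worktop when shut. It sinks 5 mm to the stop and takes 2 to 4 N to get there. Moves with the flap; pushing the open flap shut takes 1 to 4 N here.
- flap_hinge (a point): Point on the hinge line, mid width: 42 mm behind the centre of the box, 45 mm above the worktop. Does not move. Its axes are those of the box.
- rocker (a joint): Rocker switch angle, rad: 0 = on (near end raised, far end down), 0.4 = off (near end down, far end raised). It snaps over past the middle (0.2) and stays; about 2 N at the press point.
- rocker_press (a point): Point on top of the rocker's near half: 11 mm in front of its pivot and 36 mm above the worktop when on, 5 mm lower when off. Black rocker, 34 mm long (box x), 26 mm wide, in a black surround on a white 45 mm module; its top is a shallow V, so the raised near half slopes when on and lies level when off. The pivot is 2 mm in front of the box's centre, at y = -46, 0 or +46 mm in the box.
- driver: Bystander, loose: precision screwdriver with an orange handle, 156 x 16 x 14 mm, lying at the right of the box (robot's view). Origin: centre of its underside.
- tape: Bystander, loose: roll of black tape lying flat, 64 mm across, 19 mm high, at the left of the box. Origin: centre of its underside.
- nest: Bystander, loose: cream-coloured U-shaped nest block, 32 x 50 x 13 mm, behind the box, left of its middle. Origin: centre of its underside.
- pad: Bystander, loose: small green and black cleaning pad, 24 x 44 x 13 mm, behind the box at the left. Origin: centre of its underside.

How it is judged:
By the outcome, as a careful person would: the job done as asked, in the order asked, and still so for the second after the job is handed in, with the robot touching nothing.
It also fails if it takes over 58 s, if anything falls off the work surface, if the arm or the gripper's body presses on something with over 40 N, if the wrist force passes 120 N, or if a joint passes its speed limit or range.

## Working session

There is one attempt and no reset: what is moved stays moved. The work goes in short steps, Python scripts to look and compute and a shell command to move; the robot and the scene stay as the last step left them, time stands still between calls to the robot, and variables do not carry over. Pictures are saved under pics/ and viewed, about 8 in all and at most 12, crops included, and the job is handed in when it is done.

```bash
mkdir -p pics
python3 - <<'E'
from bench import *
import cv2,numpy as np
s=sense();print(s['time'],s['eef_pos'],s['eef_rot'],s['force'],s['finger_gap'])
for n in("scene","top"):
    im=camera(n);cv2.imwrite(f'pics/{n}1.png',im);c=get_calibration(n)
    print(n,c['camera_matrix'].tolist(),(-c['R'].T@c['t']).round(3),c['R'].round(3).tolist())
E
```

```text
0.0 [ 0.12201345 -0.53576587  0.23040877] [ 3.13967422e+00 -6.74794849e-05 -2.91783080e+00] [0.54233503 0.03751571 0.10205228] 0.9985625287616933
scene [[364.43496083469387, 0.0, 322.30735410141216], [0.0, 364.43496083469387, 195.84723203422942], [0.0, 0.0, 1.0]] [ 0.206 -0.78   0.644] [[0.847, -0.531, -0.017], [-0.368, -0.564, -0.739], [0.382, 0.632, -0.674]]
top [[492.6717430790037, 0.0, 323.7754525184995], [0.0, 492.6717430790037, 207.11966999252994], [0.0, 0.0, 1.0]] [ 0.349 -0.237  0.886] [[-0.053, -0.999, 0.004], [-0.975, 0.05, -0.216], [0.216, -0.015, -0.976]]
```

View pics/top1.png

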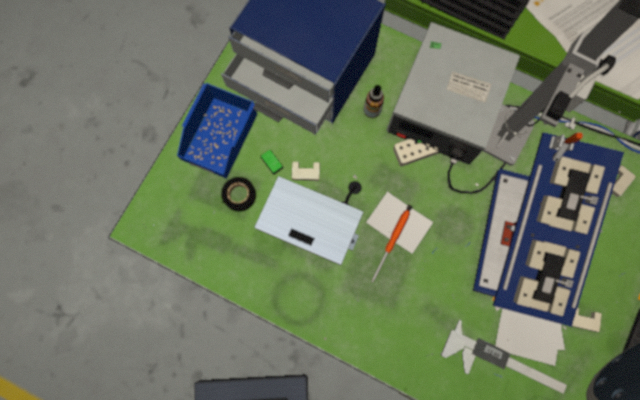

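View pics/scene1.png

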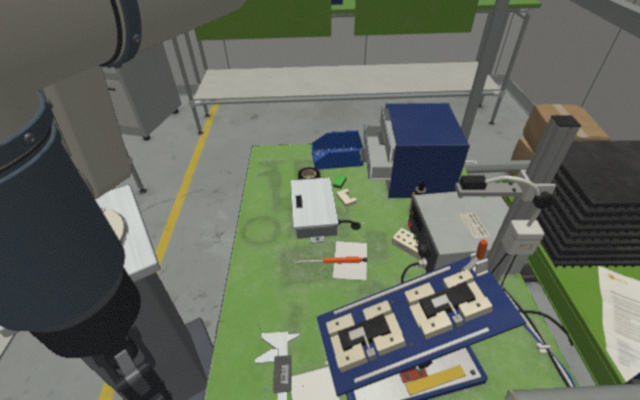

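The top view shows the pale flap with corners near (281,178), (363,210), (344,263) and (256,227). The dark press pad is near (301,237), on the robot's side. In the scene view the flap is shut, with its pad at (299,201).

```bash
cat > h.py <<'E'
import cv2,numpy as np
from bench import *
def ray(c,uv,z):
    d=c['R'].T@np.linalg.inv(c['camera_matrix'])@np.array([*uv,1.]);o=-c['R'].T@c['t']
    return o+d*(z-o[2])/d[2]
def proj(c,X):
    p=c['camera_matrix']@(c['R']@np.asarray(X)+c['t']);return p[:2]/p[2]
E
python3 - <<'E'
from h import *
im=cv2.imread('pics/top1.png');c=get_calibration('top')
g=im.astype(int);m=((g.min(2)>165)*255).astype(np.uint8);m[:,:250]=0;m[:170]=0;m[270:]=0;m[:,366:]=0
m=cv2.morphologyEx(m,cv2.MORPH_OPEN,np.ones((3,3)))
k=max(cv2.findContours(m,0,2)[0],key=cv2.contourArea);q=cv2.approxPolyDP(cv2.convexHull(k),6,True)[:,0]
print(q.tolist())
P=np.array([ray(c,p,.05) for p in q]);print(P.round(4).tolist(),np.linalg.norm(P-np.roll(P,-1,0),axis=1),P.mean(0))
d=((g.max(2)<70)*255).astype(np.uint8);d[:,:280]=0;d[:225]=0;d[250:]=0;d[:,325:]=0
y,x=np.nonzero(d);pp=ray(c,(x.mean(),y.mean()),.05);print('pad',x.mean(),y.mean(),pp)
r=cv2.minAreaRect(np.array([ray(c,p,.05)[:2]*1000 for p in k[:,0]],np.float32));print(r)
s=sense();print(s['joints'])
E
```

```text
[[278, 178], [361, 212], [341, 262], [256, 227]]
[[0.5903, -0.1721, 0.05], [0.5217, -0.3139, 0.05], [0.437, -0.274, 0.05], [0.5047, -0.1314, 0.05]] [0.15749365 0.09366133 0.15784511 0.09475514] [ 0.51341906 -0.22284974  0.05      ]
pad 300.7173913043478 236.52173913043478 [ 0.48416017 -0.20761241  0.05      ]
((513.7420654296875, -222.6725311279297), (160.77182006835938, 98.64938354492188), 63.77358627319336)
[-1.06242073e+00  2.55723176e-01  1.07125786e-01 -4.18158371e-04
 -1.42391961e+00 -2.84562867e-01]
```

```bash
python3 -m crank '[[0,0,0,-3.5,2,0,0],[0,0,0,-3.5,2,0,0],[0,0,0,-3.5,2,0,0],[0,0,0,-3.5,2,0,0],[0,0,0,-3.5,2,0,0],[0,0,0,-3.5,2,0,0]]' 40
python3 -m crank '[[0,0,0,-3.5,2,0,0],[0,0,0,-3.5,2,0,0],[0,0,0,-3.5,2,0,0],[0,0,0,-3.5,2,0,0],[0,0,0,-3.5,2,0,0],[0,0,0,-3.5,2,0,0]]'
python3 -m crank '[[0,0,0.136,0,0,0,0],[0,0,0.136,0,0,0,0],[0,0,0.136,0,0,0,0],[0,0,0.136,0,0,0,0],[0,0,0.136,0,0,0,0],[0,0,0,0,0,0,0],[0,0,0,0,0,0,0]]'
cat > w.py <<'E'
from h import *
import sys
psi=-0.455;C=np.cos(psi);S=np.sin(psi);ex=np.array([C,S,0]);ey=np.array([-S,C,0]);H=np.array([.5532,-.2421,.045])
def box(p): d=np.asarray(p)-H;return np.array([d@ex,d@ey,p[2]])*1000
if __name__=='__main__':
    s=sense();print(s['time'],'tcp rel hinge (bx,by) & z mm',box(s['eef_pos']).round(1),s['eef_rot'].round(3),s['force'].round(1))
    if len(sys.argv)>2:
        c=get_calibration(sys.argv[1]);im=camera(sys.argv[1]);cv2.imwrite('pics/'+sys.argv[2],im)
        print('exp pad px',proj(c,H-.076*ex+[0,0,.005]))
E
python3 w.py wrist w1.png
```

```text
time: 0.7
eef_pos: [0.301, -0.3712, 0.231]
eef_rot: [3.141, -0.0, -2.918]
force: [0.2, -1.1, 0.4]
finger_gap: 0.005
time: 1.3
eef_pos: [0.4791, -0.2076, 0.231]
eef_rot: [3.141, -0.001, -2.918]
force: [0.3, -1.0, -0.3]
finger_gap: 0.001
time: 2.0
eef_pos: [0.4782, -0.209, 0.231]
eef_rot: [-3.142, -0.001, 2.689]
force: [0.4, 0.7, 0.1]
finger_gap: -0.0
2.0 tcp rel hinge (bx,by) & z mm [-81.9  -3.2 231. ] [-3.142e+00 -1.000e-03  2.689e+00] [0.4 0.7 0.1]
exp pad px [321.1017562 190.0777457]
```

View pics/w1.png

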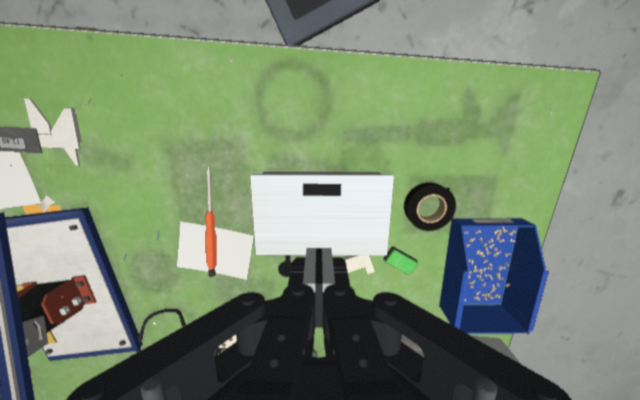

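The pad sits at (321,190), where my estimate predicted it, and the tool is aligned with the box. Next I go down and press.

```bash
python3 -m crank '[[0,0,0,-0.6,0.3,4,0],[0,0,0,0,0,4,0],[0,0,0,0,0,4,0],[0,0,0,0,0,3.5,0],[0,0,0,0,0,1.2,0],[0,0,0,0,0,0.4,0],[0,0,0,0,0,0,0]]'
python3 -m crank '[[0,0,0,0,0,0.3,0],[0,0,0,0,0,0.2,0],[0,0,0,0,0,0.2,0],[0,0,0,0,0,0,0]]'
python3 -m crank '[[0,0,0,0,0,0.2,0],[0,0,0,0,0,0,0]]'
python3 -m crank '[[0,0,0,0,0,0.1,0],[0,0,0,0,0,0,0]]'
```

```text
time: 2.75
eef_pos: [0.4859, -0.2093, 0.0613]
eef_rot: [-3.142, 0.002, 2.686]
force: [0.3, -0.0, -0.0]
finger_gap: 0.003
time: 3.15
eef_pos: [0.4851, -0.209, 0.0534]
eef_rot: [3.141, 0.0, 2.685]
force: [-0.8, -0.2, 0.8]
finger_gap: 0.003
time: 3.35
eef_pos: [0.4849, -0.209, 0.0511]
eef_rot: [-3.142, -0.0, 2.685]
force: [-0.1, -0.5, -0.4]
finger_gap: -0.002
time: 3.55
eef_pos: [0.4851, -0.209, 0.0503]
eef_rot: [-3.142, 0.0, 2.685]
force: [-0.7, 0.3, 0.9]
finger_gap: -0.0
```

```bash
python3 -m crank '[[0,0,0,0,0,0.2,0],[0,0,0,0,0,0.15,0],[0,0,0,0,0,0,0]]'
python3 -m crank '[[0,0,0,0,0,0.1,0],[0,0,0,0,0,0,0]]'
python3 -m crank '[[0,0,0,0,0,0.1,0],[0,0,0,0,0,0,0]]'
```

```text
time: 3.85
eef_pos: [0.485, -0.209, 0.0466]
eef_rot: [-3.142, -0.0, 2.685]
force: [-0.4, -0.5, 1.9]
finger_gap: -0.002
time: 4.05
eef_pos: [0.485, -0.209, 0.0457]
eef_rot: [-3.142, -0.0, 2.685]
force: [-0.4, -0.5, 0.1]
finger_gap: -0.001
time: 4.25
eef_pos: [0.485, -0.209, 0.0452]
eef_rot: [-3.141, 0.0, 2.686]
force: [-1.3, 1.3, 5.2]
finger_gap: 0.0
```

```bash
python3 -m crank '[[0,0,0,0,0,0.1,0],[0,0,0,0,0,0,0],[0,0,0,0,0,0,0]]'
python3 -m crank '[[0,0,0,1,0,-4,0],[0,0,0,2,0,-5,0],[0,0,0,0,0,-5,0],[0,0,0,0,0,-4.5,0],[0,0,0,0,0,0,0],[0,0,0,0,0,0,0],[0,0,0,0,0,0,0],[0,0,0,0,0,0,0]]'
python3 -m crank '[[0,0,0,0,0,0,0],[0,0,0,0,0,0,0],[0,0,0,0,0,0,0],[0,0,0,0,0,0,0],[0,0,0,0,0,0,0],[0,0,0,0,0,0,0],[0,0,0,0,0,0,0],[0,0,0,0,0,0,0]]'
python3 w.py wrist w2.png;python3 w.py top t2.png
```

```text
time: 4.55
eef_pos: [0.4851, -0.209, 0.045]
eef_rot: [-3.141, 0.001, 2.686]
force: [-3.8, 3.1, 10.4]
finger_gap: -0.001
time: 5.35
eef_pos: [0.4587, -0.1963, 0.2237]
eef_rot: [-3.141, -0.003, 2.685]
force: [-0.0, -0.2, -0.3]
finger_gap: -0.002
time: 6.15
eef_pos: [0.4594, -0.1964, 0.2252]
eef_rot: [3.142, 0.0, 2.685]
force: [0.2, -0.3, -1.1]
finger_gap: -0.0
6.15 tcp rel hinge (bx,by) & z mm [-1.043e+02 -1.000e-01  2.252e+02] [3.142 0.    2.685] [ 0.2 -0.3 -1.1]
exp pad px [318.48871999 210.05749427]
6.2 tcp rel hinge (bx,by) & z mm [-1.043e+02 -2.000e-01  2.252e+02] [3.142 0.    2.685] [-0.8  0.6 -0.2]
exp pad px [301.33231352 236.04464262]
```

View pics/w2.png

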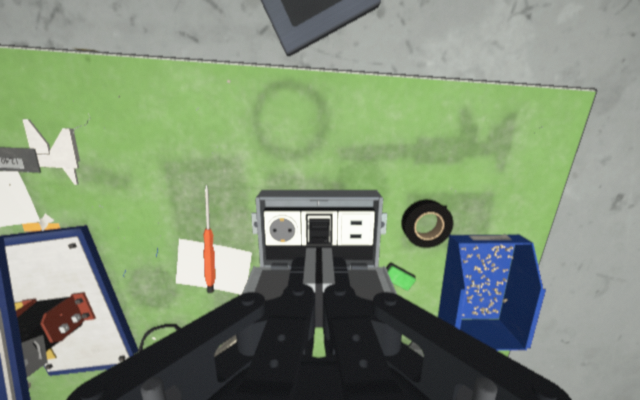

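The flap is open, and the rocker is in the middle module, black at about (319,230). I check its predicted position against the picture.

Run:
```python
from w import *
c=get_calibration('wrist');im=cv2.imread('pics/w2.png')
for x in(-27,-44,-55,-61):print(x,proj(c,H+ex*x/1000+[0,0,-.010]).round(1))
cv2.imwrite('pics/w2c.png',cv2.resize(im[180:280,250:390],None,fx=5,fy=5,interpolation=2))
```

```text
-27 [318.6 243.3]
-44 [318.5 230.8]
-55 [318.5 222.4]
-61 [318.5 217.8]
```

View pics/w2c.png

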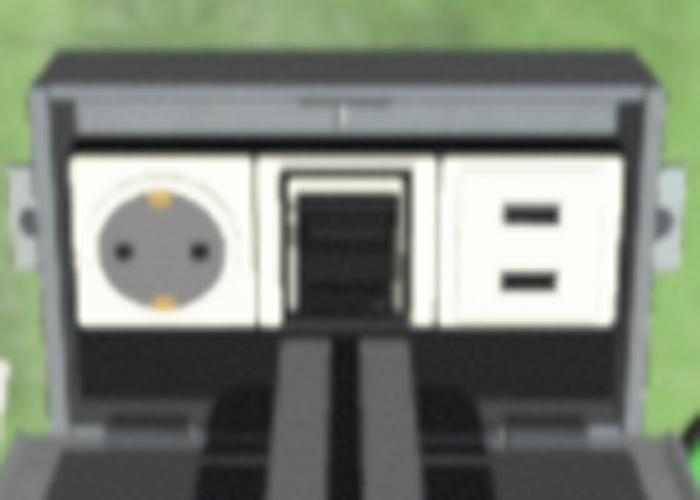

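Rocker rows 218–243 match the predicted 217.8–243.3. I press its near half.

```bash
python3 -m crank '[[0,0,0,-2.5,0,3,0],[0,0,0,-2.5,0,4,0],[0,0,0,0,0,4,0],[0,0,0,0,0,4,0],[0,0,0,0,0,2.5,0],[0,0,0,0,0,0.6,0],[0,0,0,0,0,0,0],[0,0,0,0,0,0,0]]'
python3 -m crank '[[0,0,0,0,0,0.3,0],[0,0,0,0,0,0.2,0],[0,0,0,0,0,0,0]]'
python3 -m crank '[[0,0,0,0,0,0.15,0],[0,0,0,0,0,0.1,0],[0,0,0,0,0,0,0]]'
python3 w.py
```

```text
time: 7.05
eef_pos: [0.5056, -0.2188, 0.0459]
eef_rot: [3.141, 0.003, 2.686]
force: [0.0, -0.9, -0.2]
finger_gap: -0.002
time: 7.35
eef_pos: [0.5044, -0.2184, 0.0395]
eef_rot: [3.141, 0.001, 2.685]
force: [0.6, 1.1, -0.5]
finger_gap: 0.005
time: 7.65
eef_pos: [0.5045, -0.2185, 0.037]
eef_rot: [-3.142, 0.0, 2.686]
force: [-0.2, 0.2, 3.0]
finger_gap: -0.001
7.65 tcp rel hinge (bx,by) & z mm [-54.1  -0.2  37. ] [-3.142  0.     2.686] [-0.2  0.2  3. ]
```

```bash
python3 -m crank '[[0,0,0,0,0,0.1,0],[0,0,0,0,0,0.1,0],[0,0,0,0,0,0,0]]'
python3 -m crank '[[0,0,0,0,0,0.1,0],[0,0,0,0,0,0.1,0],[0,0,0,0,0,0,0]]'
python3 -m crank '[[0,0,0,0,0,0.1,0],[0,0,0,0,0,0,0]]'
```

```text
time: 7.95
eef_pos: [0.504, -0.2183, 0.0345]
eef_rot: [3.142, -0.001, 2.685]
force: [-0.1, 0.1, 0.5]
finger_gap: -0.002
time: 8.25
eef_pos: [0.5043, -0.2185, 0.0324]
eef_rot: [-3.142, -0.0, 2.685]
force: [-0.9, -0.0, 0.2]
finger_gap: 0.006
time: 8.45
eef_pos: [0.5043, -0.2185, 0.0315]
eef_rot: [3.142, -0.0, 2.685]
force: [-0.5, 0.3, 0.4]
finger_gap: -0.002
```

It snapped over: the force went from 3 N to about 0. I lift away and look.

```bash
python3 -m crank '[[0,0,0,0,0,0.1,0],[0,0,0,0,0,0,0]]'
python3 -m crank '[[0,0,0,0,0,-3,0],[0,0,0,0,0,-4,0],[0,0,0,2,0,-5,0],[0,0,0,3,0,-5,0],[0,0,0,0,0,-2.4,0],[0,0,0,0,0,0,0],[0,0,0,0,0,0,0]]'
python3 w.py wrist w3.png
python3 - <<'E'
from h import *
a=cv2.imread('pics/w2.png');b=cv2.imread('pics/w3.png')
f=lambda i:cv2.resize(i[200:260,285:355],None,fx=5,fy=5,interpolation=2)
cv2.imwrite('pics/cmp.png',np.hstack([f(a),f(b)]))
E
```

```text
time: 8.65
eef_pos: [0.5044, -0.2185, 0.0307]
eef_rot: [3.142, 0.0, 2.685]
force: [0.1, 1.0, 0.2]
finger_gap: -0.001
time: 9.35
eef_pos: [0.4646, -0.1987, 0.2142]
eef_rot: [3.141, 0.001, 2.685]
force: [-0.0, 0.7, -0.9]
finger_gap: -0.005
9.35 tcp rel hinge (bx,by) & z mm [-98.6   0.  214.2] [3.141e+00 1.000e-03 2.685e+00] [-0.   0.7 -0.9]
exp pad px [318.16141125 208.2478558 ]
```

View pics/cmp.png

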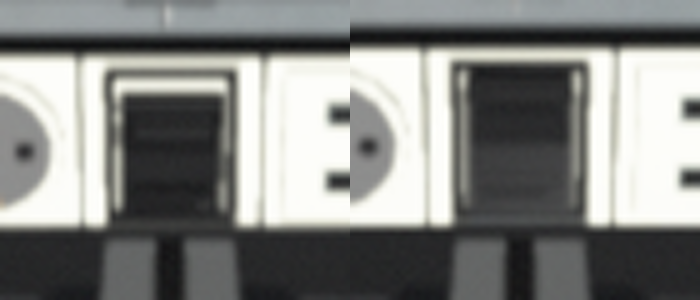

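The rocker has changed over: the white gap at its near end is gone (left is before, right is after). Next I go over the flap and behind it.

```bash
python3 -m crank '[[0,0,0,-3.8,0,0,0],[0,0,0,-3.8,0,0,0],[0,0,0,-3.8,0,0,0],[0,0,0,-3.8,0,0,0],[0,0,0,0,0,0,0],[0,0,0,0,0,0,0]]'
python3 w.py scene s3.png
```

```text
time: 10.0
eef_pos: [0.6009, -0.266, 0.2105]
eef_rot: [-3.141, -0.005, 2.685]
force: [0.1, 0.6, 0.1]
finger_gap: 0.001
10.0 tcp rel hinge (bx,by) & z mm [ 53.3  -0.5 210.5] [-3.141 -0.005  2.685] [0.1 0.6 0.1]
exp pad px [298.52825818 201.80717908]
```

View pics/s3.png

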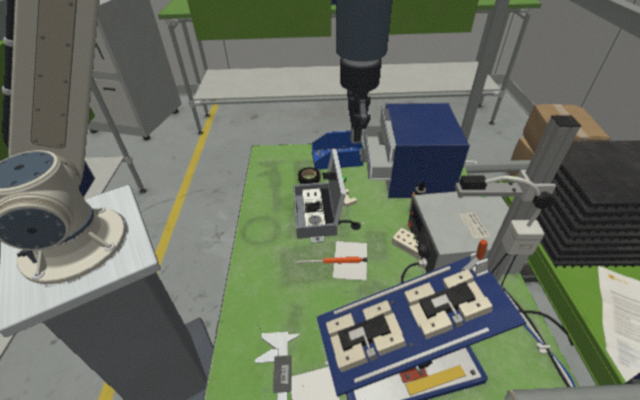

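```bash
python3 -m crank '[[0,0,0,0,0,3,0],[0,0,0,0,0,3,0],[0,0,0,0,0,3,0],[0,0,0,0,0,1,0],[0,0,0,0,0,0,0],[0,0,0,0,0,0,0]]'
python3 w.py
```

```text
time: 10.65
eef_pos: [0.6016, -0.2662, 0.116]
eef_rot: [-3.141, 0.003, 2.686]
force: [-0.1, 0.4, -0.3]
finger_gap: 0.003
10.65 tcp rel hinge (bx,by) & z mm [ 54.   -0.4 116. ] [-3.141e+00  3.000e-03  2.686e+00] [-0.1  0.4 -0.3]
```

```bash
python3 -m crank '[[0,0,0,1,0,0,0],[0,0,0,1,0,0,0],[0,0,0,1,0,0,0],[0,0,0,0.8,0,0,0],[0,0,0,0,0,0,0],[0,0,0,0,0,0,0]]'
python3 w.py
python3 -m crank '[[0,0,0,0.6,0,0,0],[0,0,0,0.6,0,0,0],[0,0,0,0.7,0,0.1,0],[0,0,0,0.6,0,0.1,0],[0,0,0,0.6,0,0.2,0],[0,0,0,0.6,0,0.2,0],[0,0,0,0,0,0,0]]'
python3 w.py
```

```text
time: 11.25
eef_pos: [0.5675, -0.2493, 0.1151]
eef_rot: [3.141, 0.002, 2.686]
force: [0.6, -0.4, -0.2]
finger_gap: -0.001
11.25 tcp rel hinge (bx,by) & z mm [ 16.   -0.2 115.1] [3.141e+00 2.000e-03 2.686e+00] [ 0.6 -0.4 -0.2]
time: 11.95
eef_pos: [0.5325, -0.2323, 0.1076]
eef_rot: [-3.142, -0.001, 2.685]
force: [1.2, 0.8, 0.6]
finger_gap: 0.0
11.95 tcp rel hinge (bx,by) & z mm [-22.9  -0.3 107.6] [-3.142e+00 -1.000e-03  2.685e+00] [1.2 0.8 0.6]
```

```bash
python3 -m crank '[[0,0,0,0.47,0,0.27,0],[0,0,0,0.47,0,0.27,0],[0,0,0,0.47,0,0.27,0],[0,0,0,0.5,0,0.4,0],[0,0,0,0.5,0,0.4,0],[0,0,0,0.5,0,0.4,0],[0,0,0,0,0,0,0]]'
python3 w.py
python3 -m crank '[[0,0,0,0.43,0,0.55,0],[0,0,0,0.43,0,0.55,0],[0,0,0,0.43,0,0.55,0],[0,0,0,0.3,0,0.43,0],[0,0,0,0.3,0,0.43,0],[0,0,0,0.3,0,0.43,0],[0,0,0,0,0,0,0]]'
python3 w.py
```

```text
time: 12.65
eef_pos: [0.5062, -0.2195, 0.0871]
eef_rot: [-3.141, -0.002, 2.685]
force: [1.0, -0.0, 1.0]
finger_gap: -0.004
12.65 tcp rel hinge (bx,by) & z mm [-52.1  -0.3  87.1] [-3.141e+00 -2.000e-03  2.685e+00] [ 1. -0.  1.]
time: 13.35
eef_pos: [0.4868, -0.2099, 0.0577]
eef_rot: [-3.141, -0.002, 2.685]
force: [0.2, 0.9, 1.7]
finger_gap: -0.003
13.35 tcp rel hinge (bx,by) & z mm [-73.8  -0.3  57.7] [-3.141e+00 -2.000e-03  2.685e+00] [0.2 0.9 1.7]
```

Still pushing the flap, now nearly shut. I press it home.

```bash
python3 -m crank '[[0,0,0,0.2,0,0.3,0],[0,0,0,0,0,0.3,0],[0,0,0,0,0,0.2,0],[0,0,0,0,0,0.2,0],[0,0,0,0,0,0.2,0],[0,0,0,0,0,0,0]]'
python3 -m crank '[[0,0,0,0,0,0.1,0],[0,0,0,0,0,0,0],[0,0,0,0,0,0,0]]'
python3 w.py
```

```text
time: 13.95
eef_pos: [0.4856, -0.2093, 0.046]
eef_rot: [-3.141, -0.001, 2.685]
force: [-0.4, 0.6, 1.3]
finger_gap: 0.002
time: 14.25
eef_pos: [0.4859, -0.2095, 0.0455]
eef_rot: [-3.142, -0.0, 2.685]
force: [-1.1, 0.7, 1.3]
finger_gap: 0.002
14.25 tcp rel hinge (bx,by) & z mm [-74.8  -0.3  45.5] [-3.142 -0.     2.685] [-1.1  0.7  1.3]
```

```bash
python3 -m crank '[[0,0,0,0,0,0.1,0],[0,0,0,0,0,0,0],[0,0,0,0,0,0,0]]'
python3 -m crank '[[0,0,0,0,0,0.1,0],[0,0,0,0,0,0,0],[0,0,0,0,0,0,0]]'
```

```text
time: 14.55
eef_pos: [0.486, -0.2096, 0.0452]
eef_rot: [-3.141, 0.0, 2.686]
force: [-2.9, 2.4, 7.8]
finger_gap: -0.002
time: 14.85
eef_pos: [0.4861, -0.2096, 0.0451]
eef_rot: [-3.141, 0.001, 2.686]
force: [-6.2, 4.5, 14.1]
finger_gap: -0.001
```

It is at the stop, at 14 N. I let go, wait, and check.

```bash
python3 -m crank '[[0,0,0,0,0,-2,0],[0,0,0,0,0,-4,0],[0,0,0,2,0,-5,0],[0,0,0,3,0,-5,0],[0,0,0,3,0,-2,0],[0,0,0,0,0,0,0],[0,0,0,0,0,0,0],[0,0,0,0,0,0,0]]'
python3 -m crank '[[0,0,0,0,0,0,0],[0,0,0,0,0,0,0],[0,0,0,0,0,0,0],[0,0,0,0,0,0,0],[0,0,0,0,0,0,0],[0,0,0,0,0,0,0],[0,0,0,0,0,0,0],[0,0,0,0,0,0,0]]'
python3 -m crank '[[0,0,0,0,0,0,0],[0,0,0,0,0,0,0],[0,0,0,0,0,0,0],[0,0,0,0,0,0,0],[0,0,0,0,0,0,0],[0,0,0,0,0,0,0],[0,0,0,0,0,0,0],[0,0,0,0,0,0,0]]'
python3 w.py scene s4.png; python3 w.py wrist w4.png
python3 - <<'E'
import cv2,numpy as np
a=cv2.imread('pics/s4.png')[120:300,240:400];b=cv2.imread('pics/w4.png')[120:320,140:480]
cv2.imwrite('pics/fin.png',np.hstack([cv2.resize(a,(356,400)),cv2.resize(b,(440,400))]))
E
```

```text
time: 15.65
eef_pos: [0.4194, -0.1768, 0.2117]
eef_rot: [-3.141, -0.002, 2.685]
force: [0.8, 1.0, -0.6]
finger_gap: 0.002
time: 16.45
eef_pos: [0.4194, -0.1768, 0.2128]
eef_rot: [3.142, 0.0, 2.685]
force: [1.0, -0.6, -0.5]
finger_gap: -0.0
time: 17.25
eef_pos: [0.4194, -0.1768, 0.2128]
eef_rot: [-3.142, -0.0, 2.685]
force: [-0.8, -0.3, 0.3]
finger_gap: 0.003
17.25 tcp rel hinge (bx,by) & z mm [-1.489e+02 -1.000e-01  2.128e+02] [-3.142 -0.     2.685] [-0.8 -0.3  0.3]
exp pad px [298.52825818 201.80717908]
17.3 tcp rel hinge (bx,by) & z mm [-1.489e+02 -1.000e-01  2.128e+02] [ 3.142 -0.     2.685] [-0.  -0.2  0.7]
exp pad px [318.51113528 249.98546087]
```

View pics/fin.png

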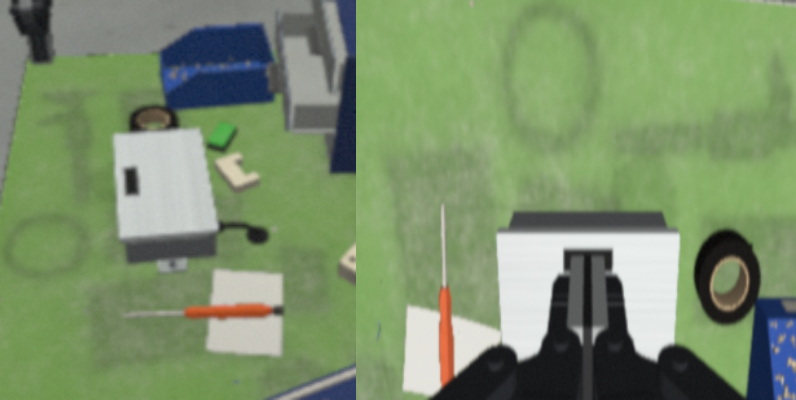

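The flap is flat shut more than 2 s after letting go. Its pad is at crop (131,181), i.e. scene (299,201), the same pixel as at the start, and the bystanders have not moved.

```bash
python3 -c "
from bench import *
print(finish_job())"
```

```text
the job is handed in; nothing more can be done
None
```

The bench supply is shut down and I handed the job in at about 17 s, well inside the 58 s limit.

- **Opening:** I pressed the flap with closed fingers to its stop, at about 10 N straight down, and let go. It popped fully open.
- **Switch:** The rocker was in the middle module. I pressed down its near end. The force rose to 3 N and then dropped to about zero as it snapped over, and a before/after picture shows the near end down.
- **Closing:** I swung the flap down from behind, pressed it to the stop at about 14 N, let go and moved clear.

**Last checks:** More than 2 s after release the flap was flat shut, with its press pad at the same image position as at the start. The arm was touching nothing. The tape, screwdriver, nest and cleaning pad looked unmoved by eye; I did not measure them. No check failed or disagreed. With the flap shut, the rocker could not be looked at again after closing.

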